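Unlatch the shaker's drive cover and couple the rack tray

TASK

The rack shaker's tray has been uncoupled from its drive. Turn both wing latches on the blue drive cover a quarter turn anticlockwise (seen from above) to unlocked while the cover is still shut, swing the cover up and back until it stands fully open, slide the rack tray fully home against the drive housing so that its eye enters the motor's fork, and push the orange-handled clevis pin from the front through both fork ears and the eye, home to its shoulder. Leave the cover open, the latches unlocked and the pin in place, and do not shift or tip the tube, the beaker or the two small bottles standing around.

Things in the scene. Friction and masses are not known exactly. Their poses are not given: they have to be found in the camera images.
- shaker: Rack shaker, fixed. Origin under its middle; x to its rear, y left, z up. Grey base 184 (x) x 390 (y) x 18 mm. Left half: white drive housing under the blue cover, x -90..90, y 0..185, rim at z 92, walls 5 mm, free inside down to z 50 in front of the fork (x -85..15, y 5..180). Right half: sliding tray with an orange tube rack whose tubes reach z 92 mm.
- cover (a joint): Cover angle, rad: 0 shut, 1.75 at its rear stop. Hinged along y at the rear, the front lifts. Plate 5 mm thick, x -92..88, y -1..186 of the shaker, top face z 97 mm when shut. Stiff friction hinge: stays where it is left, about 4 N at the handle moves it. A locked latch's tongue holds it down (lifts under 0.02 rad).
- cover_hinge (a point): Point on the cover's hinge axis, at the middle of its width; fixed to the cover, its y axis is the hinge axis (the cover turns about +y as it opens).
- cover_handle (a point): Middle of the cover's black bow handle: round bar 9 mm thick along y, 50 mm of it free, its centre 33 mm above the cover's top face; when shut it lies 166 mm in front of the hinge axis and 35.5 mm above it, 18 mm behind the cover's front edge. The point turns with the cover.
- latch_left (a joint): Left (+y) wing latch, rad about the cover's upward normal: 0 locked (wing across, red pointer outward to +y), pi/2 unlocked (wing fore-and-aft, pointer to the front); stops at both ends, anticlockwise from above opens. Starts between 0 and 0.3; the tongue clears its keeper at about 1.1. Friction 0.05 N m.
- latch_right (a joint): As latch_left for the right (-y) wing latch: 0 locked (pointer outward to -y), pi/2 unlocked (pointer to the rear), also anticlockwise to open.
- latch_left_wing (a point): Middle of the left latch's wing grip, a black upright blade 36 long x 9 thick x 20 mm high, top 26 mm and lower edge 6 mm above the cover's face. Its x axis runs along the blade to the red pointer; the turning axis (z) passes 2 mm from this point towards own -x. Turns with the latch.
- latch_right_wing (a point): The same for the right latch, 130 mm from the left one.
- tray (a joint): Displacement of the rack tray from home, m: 0 fully home against its inner stop (its eye then lines up with the fork's bores), up to 0.035 pulled out to the right (-y of the shaker). Slides along the shaker's y with about 1.5 N friction plus 6 N s/m drag and stays where it is left.
- tray_end (a point): Centre of the outer face (facing -y of the shaker) of the tray's right-hand upstand, an aluminium plate 126 mm wide (x), z 35 to 63 mm over the bench. Push here towards +y.
- fork (a point): Centre of the motor's clevis fork in the drive housing, on the axis of its two bores, 62 mm above the bench; x axis = bore axis (to the shaker's rear). Two ears 8 mm thick with 12 mm bores; outer faces at x = -17 and +17 mm from here, 18 mm gap; each ear 26 (y) x 30 mm high. Fixed in the shaker.
- eye (a point): Centre of the bore of the brass eye at the end of the tray's drawbar: 12 mm thick, bore 12.5 mm, axis along x; at home it coincides with the fork point.
- pin_grip (a point): Centre of the orange flat grip of the loose clevis pin (60 g): grip 36 long (x) x 18 wide (y) x 10 mm high. Its x axis points along the pin to the nose. The pin lies flat on the bench, this point 5 mm high; beside it, about 7 cm off on either side, stand a green tape roll and a small bottle.
- pin_tip (a point): End of the pin's nose, 64 mm along +x from the grip's centre. Steel shank 10 mm thick and 46 mm long from the shoulder (the grip's end), the last 6 mm tapering to 4 mm.
- tall_tube: Bystander: capped tube 34 mm wide, 115 mm high, blue cap, standing near the shaker; origin at the centre of its underside, z up.
- beaker: Bystander: glass beaker 44 mm wide, 58 mm high; origin under its centre.
- white_cap_bottle: Bystander: small bottle with white cap, 40 mm wide, 62 mm high; origin under its centre.
- red_cap_bottle: Bystander: small amber bottle with red cap, 40 mm wide, 62 mm high, about 7 cm left of the lying pin; origin under its centre.
- pin: The loose clevis pin as a whole; origin under its shoulder (where the shank leaves the grip), axes as pin_grip.

How it is judged:
By the outcome, as a careful person would: the job done as asked, in the order asked, and still so for the second after the job is handed in, with the robot touching nothing.
It also fails if it takes over 72 s, if anything falls off the work surface, if the arm or the gripper's body presses on something with over 40 N, if the wrist force passes 120 N, or if a joint passes its speed limit or range.

ROBOT

A 6-joint arm with a two-finger parallel gripper is mounted at the origin on a cart in front of the work surface, level with it; the furniture and walls round the work are solid. World frame = base frame: x ahead of the robot, y to its left, z up, the work surface at z = 0. Lengths are in m, angles in rad, forces in N, time in s.
With the tool pointing down it reaches from about 0.25 to 0.775 m from the base axis. Payload 4 kg.
Tool frame: the origin (TCP) lies between the finger pads; the fingertips stand ahead of it and the grasp point (between the pads) lies 2 mm behind it (finger_overhang is the z of the fingertips in the tool frame, in m); z points along the fingers, y is the line along which they close (so a half turn about z gives the same grasp; the last joint's range is limited). The gripper opens to 85 mm and grips with 20 to 120 N. Pads are 22 mm wide; open, the fingers measure 114 mm over their backs; the gripper's body (76 mm by 85 mm) begins 54 mm behind the grasp point. The pads swing forward as they close: fully open they stand 13 mm farther back than shut.
Start: joints at [-1.251, 0.087, 1.371, -0, 1.684, -0.103], TCP at [0.226, -0.502, 0.248] pointing down, gripper open.
Joint ranges: [-3.1, 3.1], [-0.76, 2.03], [0.27, 2.55], [-1.08, 4.22], [0.17, 2.65], [-2.57, 2.57]. Speed limits (rad/s): [2.79, 2.79, 3.14, 3.14, 3.14, 3.14].

INTERFACE

Orientations are given as a unit quaternion [x, y, z, w].
In Python, from station import sense, read_camera, job_done, finger_overhang gives the robot as it stands. The module is installed in compiled form; this text tells all that it offers.
- The arm moves only by the tool send_rows, never from a script. Its argument "series" is a list of rows, each a list of 3 entries, a list of its own where there are three numbers: the turn, a rotation vector about the tool's x, y, z in rad, then the shift along the tool's x, y, z in m, then the finger opening in m, from 0 to 0.0854. A call has exactly 10 rows; each row is the pose to reach, as a shift and turn from the pose commanded when the call began, along the tool's axes at that moment; what a row does not reach only later rows make up. A row lasts 1/10 s, in which the tool goes at most 50 mm and 8.59 degrees, less where a joint would pass 70% of its speed; a pose out of reach is approached as far as the arm can. A call with a gripper value outside its range is refused whole. The fingers move at their own pace and stop on an object; "grip_force" is the grip in N (left out, the last holds). Time passes only in rows, so rows that repeat a pose let the fingers close, or fill a call up. It gives the time, the measured TCP pose, the force, the opening and the grip force at its end, in the units of the state.
- sense(): the state, without advancing time (a new reading comes with each control period).
- read_camera(name): name is "scene" or "top" or "wrist"; returns a dict with "image" (420x560x3 uint8, blue, green, red), "intrinsics" (3x3 intrinsics, pixels), "pose" (4x4, takes a point from camera to world coordinates); the wrist camera has in their place "tool_from_camera" (4x4, takes a point from camera to tool coordinates, whose origin is the TCP and whose axes are the flange's). Camera axes: x right, y down, z forward; pixel columns grow to the right and rows downward; lengths in m; the calibration is good to about 2 mm. A picture is of the moment at which its call begins: read the wrist's pose just before it. There is no depth.
- job_done(): hands the job in; it is judged then, once.
The state is a dict: "time": time; "q": joint angles; "dq": joint speeds; "tau": joint torques, N m; "ee_pos": TCP position; "tcp_rot": TCP orientation; "contact_force": force on the tool from outside, world axes, zero at the start; "moment": the same for the moment, N m; "gripper_width": opening from 0.0 (shut) to 1.0 (fully open); "gripper_force": force on a finger pad.
Only numpy, scipy, OpenCV 4.12 (cv2) and the standard library are available. Lean on these libraries where they do the work, as an engineer would, in place of code of your own. Each camera call takes 0.05 s, during which the arm holds its last target. There are 200 camera calls.

## Working session

There is one attempt and no reset: what is moved stays moved. The work goes in short steps, Python scripts to look and compute and a tool call to move; the robot and the scene stay as the last step left them, time stands still between calls to the robot, and variables do not carry over. Pictures are saved under pics/ and viewed, at most 10 in all, crops included, and the job is handed in when it is done.

Besides the shell and the picture viewer there is one more tool, called after "Request:" in YAML: its name, and indented under it one key for each argument. send_rows: Moves the arm, as the interface text tells. Its arguments: {"type":"object","properties":{"series":{"type":"array","items":{"type":"array"}},"grip_force":{"type":"number"}},"required":["series"]}

```bash
mkdir -p pics
python3 - <<'E'
from station import *
import cv2,numpy as np
s=sense();print(s,finger_overhang if not callable(finger_overhang) else finger_overhang())
for n in ("scene","top"):
    r=read_camera(n);cv2.imwrite(f"pics/{n}0.png",cv2.resize(r["image"],(784,588),interpolation=cv2.INTER_CUBIC))
    np.savez(f"{n}.npz",K=r["intrinsics"],T=r["pose"]);print(n,r["intrinsics"],r["pose"])
r=read_camera("wrist");print(r["tool_from_camera"],r["intrinsics"])
E
```

```text
{'time': 0.0, 'q': array([-1.25107581e+00,  8.79693393e-02,  1.37225797e+00,  8.78946698e-06,
        1.68362774e+00, -1.03134891e-01]), 'dq': array([ 0.00024451, -0.00021954,  0.00133056,  0.00233867, -0.0018677 ,
        0.00122152]), 'tau': array([-3.83056113e-04, -3.51860797e+01, -3.13276649e+01, -2.86106688e-04,
        1.06622968e-02, -2.04252939e-05]), 'ee_pos': array([ 0.22553462, -0.50111981,  0.24712938]), 'tcp_rot': array([ 9.77731571e-01,  2.09856369e-01, -1.17919513e-04, -1.12504314e-03]), 'contact_force': array([ 0.27550862, -0.52088935,  0.55725577]), 'moment': array([0.02690012, 0.00567196, 0.03358227]), 'gripper_force': 0.0, 'gripper_width': 0.9972538752118925} 0.017
scene [[480.1738637    0.         285.96043279]
 [  0.         480.1738637  221.09887204]
 [  0.           0.           1.        ]] [[ 0.99879697  0.01293583 -0.0472999   0.56422288]
 [ 0.04621004 -0.57106006  0.81960664 -1.22128682]
 [-0.0164088  -0.82080636 -0.57097082  0.96574053]
 [ 0.          0.          0.          1.        ]]
top [[392.55643556   0.         274.14074851]
 [  0.         392.55643556 212.74870089]
 [  0.           0.           1.        ]] [[-0.01713005 -0.9940533   0.10753878  0.42473347]
 [-0.99952992  0.01976029  0.02344069  0.00288307]
 [-0.0254263  -0.10708669 -0.99392452  1.03511837]
 [ 0.          0.          0.          1.        ]]
[[-5.96618303e-04 -9.60603986e-01 -2.77920181e-01  7.11442191e-02]
 [ 9.99999799e-01 -6.33246079e-04  4.20283429e-05  1.48836291e-03]
 [-2.16364459e-04 -2.77920100e-01  9.60604170e-01 -1.25756436e-01]
 [ 0.00000000e+00  0.00000000e+00  0.00000000e+00  1.00000000e+00]] [[369.56070092   0.         281.5047853 ]
 [  0.         369.56070092 206.59067494]
 [  0.           0.           1.        ]]
```

View pics/top0.png

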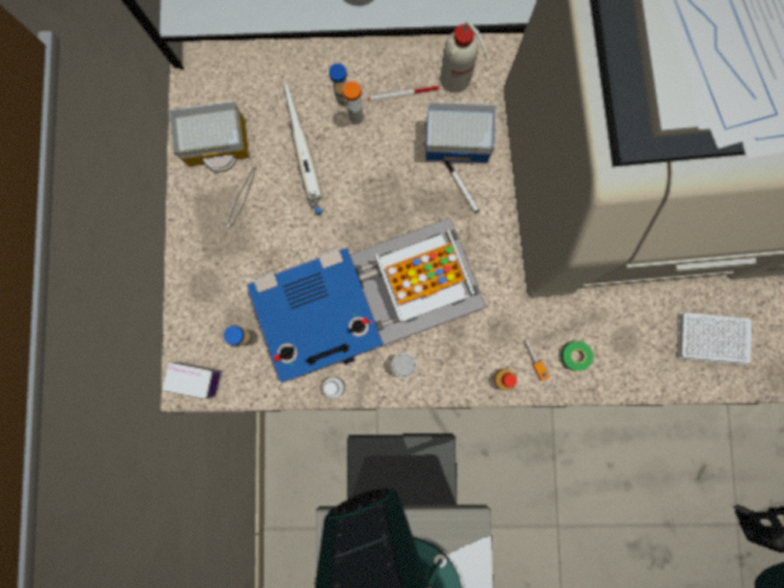

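View pics/scene0.png

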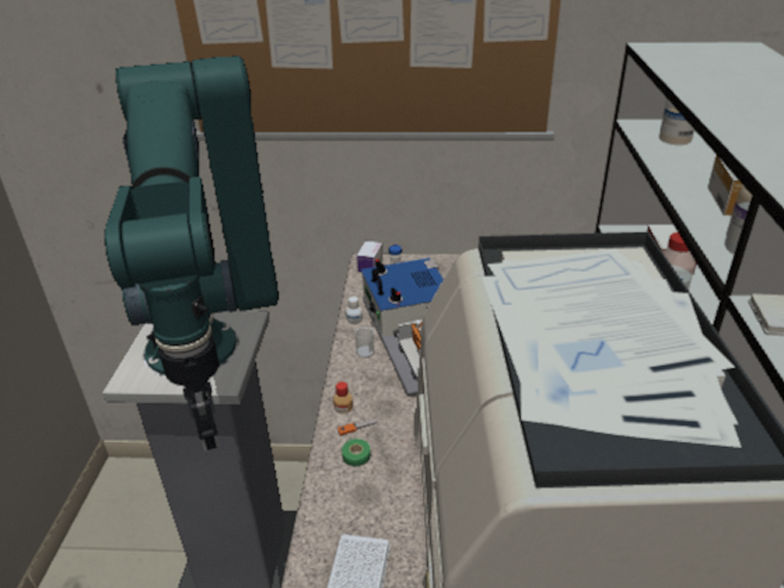

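The top view shows the shaker yawed about 18°. I can pick out the latch wings (287,353) and (358,326), the handle (328,354), the pin grip (541,371) with its tip (528,342), the tube cap (235,335), the white-cap bottle (333,387), the beaker (402,365) and the red-cap bottle (506,380). The scene view confirms this layout.

```bash
cat > h.py <<'E'
import numpy as np,cv2
from scipy.optimize import least_squares
from scipy.spatial.transform import Rotation as R
def ray(K,T,u,v,z):
    d=T[:3,:3]@np.linalg.solve(K,[u,v,1.]);o=T[:3,3];return o+d*(z-o[2])/d[2]
def proj(K,T,P):
    c=(np.asarray(P)-T[:3,3])@T[:3,:3];p=c@K.T;return p[...,:2]/p[...,2:]
def S(yaw,x,y,p): # shaker->world
    return R.from_euler('z',yaw).apply(p)+[x,y,0]
def wrist(name=None):
    from station import sense,read_camera
    s=sense();r=read_camera("wrist")
    T=np.eye(4);T[:3,:3]=R.from_quat(s["tcp_rot"]).as_matrix();T[:3,3]=s["ee_pos"]
    if name: cv2.imwrite(f"pics/{name}.png",cv2.resize(r["image"],(784,588),interpolation=cv2.INTER_CUBIC)); np.savez(f"{name}.npz",K=r["intrinsics"],T=T@r["tool_from_camera"])
    return r["intrinsics"],T@r["tool_from_camera"],r["image"]
def rel(target_pos,target_R,p,q): # rotvec, shift in tool frame now
    Rc=R.from_quat(q);return (Rc.inv()*target_R).as_rotvec(),Rc.inv().apply(np.asarray(target_pos)-p)
E
python3 - <<'E'
from h import *
f=np.load("top.npz");K,T=f["K"],f["T"]
P={'lwing':(287,353,.12),'rwing':(358,326,.12),'lptr':(277,357,.11),'rptr':(367,322,.11),'handle':(328,354,.13),'grip':(541,371,.005),'tip':(528,342,.005),'tube':(235,335,.115),'white':(333,387,.062),'beaker':(402,365,.058),'red':(506,380,.062),'tape':(577,356,.015)}
for k,(u,v,z) in P.items(): print(k,ray(K,T,u/1.4,v/1.4,z).round(3))
m=np.array([[-92,-1,97],[-92,186,97],[-74,92.5,130]])/1e3
im=np.array([[383,344],[280,381],[328,354]])/1.4
r=least_squares(lambda a:(proj(K,T,S(*a,m))-im).ravel(),[.3,.5,.1]);print(r.x,r.fun)
for n,p in dict(fork=[0,92,62],tray_end=[0,-190,50]).items(): print(n,S(*r.x,np.array(p)/1e3))
w=[ray(K,T,*np.array(P[k][:2])/1.4,.12) for k in('lwing','rwing')]
print([R.from_euler('z',-r.x[0]).apply(x-[*r.x[1:],0]) for x in w])
E
```

```text
lwing [0.435 0.187 0.12 ]
rwing [0.477 0.068 0.12 ]
lptr [0.428 0.206 0.11 ]
rptr [0.484 0.054 0.11 ]
handle [0.432 0.118 0.13 ]
grip [ 0.395 -0.261  0.005]
tip [ 0.448 -0.239  0.005]
tube [0.466 0.276 0.115]
white [0.374 0.118 0.062]
beaker [ 0.411 -0.004  0.058]
red [ 0.382 -0.185  0.062]
tape [ 0.421 -0.325  0.015]
[0.32407858 0.53318252 0.05595612] [ 0.84856461  0.39523469  0.30290945  0.4255661  -1.11479979 -0.80201062]
fork [0.50388645 0.14316702 0.062     ]
tray_end [ 0.59368525 -0.12415334  0.05      ]
[array([-0.05163881,  0.15581533,  0.12      ]), array([-0.04896655,  0.02948356,  0.12      ])]
```

Request:
send_rows:
  series:
    - [[0,0,-0.15],[0.033,-0.034,0],0.085]
    - [[0,0,-0.3],[0.066,-0.067,0],0.085]
    - [[0,0,-0.45],[0.1,-0.1,0],0.085]
    - [[0,0,-0.6],[0.133,-0.136,0],0.085]
    - [[0,0,-0.75],[0.166,-0.17,0],0.085]
    - [[0,0,-0.9],[0.2,-0.204,0],0.085]
    - [[0,0,-1.05],[0.234,-0.24,0],0.085]
    - [[0,0,-1.2],[0.267,-0.273,0],0.08]
    - [[0,0,-1.35],[0.3,-0.307,0],0.07]
    - [[0,0,-1.47],[0.328,-0.336,0],0.06]

```text
time: 1.15
ee_pos: [0.387, -0.0583, 0.2482]
tcp_rot: [0.582, 0.813, 0.0, 0.0]
contact_force: [1.2, -0.5, -0.6]
gripper_width: 0.704
gripper_force: 0.0
```

```bash
cat >> h.py <<'E'
def go(x,y,z,psi,tilt=None):
    from station import sense
    s=sense();Rt=tilt if tilt is not None else R.from_euler('z',psi)*R.from_euler('x',np.pi)
    rv,sh=rel([x,y,z],Rt,s["ee_pos"],s["tcp_rot"])
    print("t",round(s["time"],2),"p",s["ee_pos"].round(4),"rot",rv.round(3),"shift",sh.round(4),"F",s["contact_force"].round(1),"w",round(s["gripper_width"],3),"gf",round(s["gripper_force"],1))
E
python3 -c "
from h import *
go(.455,.128,.25,1.895)"
```

```text
t 1.15 p [ 0.387  -0.0583  0.2482] rot [0.    0.    0.004] shift [ 0.1544  0.1244 -0.0017] F [ 1.2 -0.5 -0.6] w 0.704 gf 0.0
```

Request:
send_rows:
  series:
    - [[0,0,0],[0.035,0.028,0],0.05]
    - [[0,0,0],[0.07,0.056,0],0.05]
    - [[0,0,0],[0.105,0.085,0],0.05]
    - [[0,0,0],[0.135,0.109,0],0.05]
    - [[0,0,0],[0.15,0.12,0],0.05]
    - [[0,0,0],[0.153,0.123,0],0.05]
    - [[0,0,0],[0.153,0.123,0],0.05]
    - [[0,0,0],[0.153,0.123,0],0.05]
    - [[0,0,0],[0.153,0.123,0],0.05]
    - [[0,0,0],[0.153,0.123,0],0.05]

```text
time: 2.15
ee_pos: [0.4551, 0.1225, 0.2485]
tcp_rot: [0.585, 0.811, 0.0, 0.0]
contact_force: [-0.3, 0.2, 0.5]
gripper_width: 0.587
gripper_force: 0.0
```

```bash
python3 -c "
from h import *
go(.455,.128,.25,1.895);wrist('w1')"
```

```text
t 2.15 p [0.4551 0.1225 0.2485] rot [ 0.     0.    -0.004] shift [ 0.0052  0.0017 -0.0015] F [-0.3  0.2  0.5] w 0.587 gf 0.0
```

View pics/w1.png

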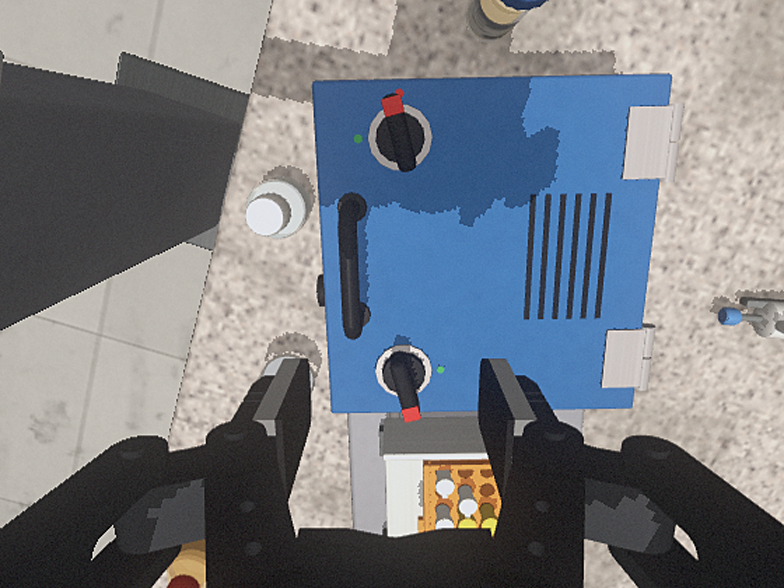

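The wrist view shows the whole cover. Its corners are at (313,82), (671,74), (332,411) and (632,409), and the latch rings are at (401,137) and (404,371). The wings lean about 0.2 rad anticlockwise, with pointers at (392,103) and (411,414).

Run:
```python
from h import *
f=np.load("w1.npz");K,T=f["K"],f["T"]
m=np.array([[-92,186,97],[88,186,97],[-92,-1,97],[88,-1,97],[-74,92.5,130]])/1e3
im=np.array([[313,82],[671,74],[332,411],[632,409],[350,267]])/1.4
r=least_squares(lambda a:(proj(K,T,S(*a,m))-im).ravel(),[.324,.533,.056]);print(r.x,r.fun.round(1))
inv=lambda p:R.from_euler('z',-r.x[0]).apply(p-[*r.x[1:],0])
for n,a in dict(L=(401,137,.099),Rr=(404,371,.099),Ltail=(405,166,.118),Lptr=(392,103,.115),Rtail=(399,350,.123),Rptr=(411,414,.115),white=(268,213,.062)).items():
    p=ray(K,T,a[0]/1.4,a[1]/1.4,a[2]);print(n,p.round(4),(inv(p)*1e3).round(1))
for n,p in dict(L=[-50,157.5,97],Rr=[-50,27.5,97],handle=[-74,92.5,130],fork=[0,92,62],tray=[0,-190,50]).items(): print(n,S(*r.x,np.array(p)/1e3).round(4))
```

```text
[0.33337204 0.53368586 0.05826208] [-0.5 -3.6  2.1 -1.7 -1.3  1.  -0.6 -0.2 -0.1  5.5]
L [0.437  0.1906 0.099 ] [-48.1 156.7  99. ]
Rr [0.4801 0.0676 0.099 ] [-47.6  26.4  99. ]
Ltail [0.4429 0.1783 0.118 ] [-46.5 143.1 118. ]
Lptr [0.4279 0.2037 0.115 ] [-52.4 172.1 115. ]
Rtail [0.4697 0.0887 0.123 ] [-50.5  49.7 123. ]
Rptr [0.4895 0.0509 0.115 ] [-44.1   7.5 115. ]
white [0.3753 0.124  0.062 ] [-128.2  114.    62. ]
L [0.4349 0.1907 0.097 ]
Rr [0.4774 0.0679 0.097 ]
handle [0.4335 0.1215 0.13  ]
fork [0.5036 0.1452 0.062 ]
tray [ 0.5959 -0.1213  0.05  ]
```

```bash
python3 -c "
from h import *
go(.4365,.1905,.120,2.10)"
```

```text
t 2.2 p [0.4551 0.1227 0.2485] rot [ 0.     0.    -0.209] shift [0.0703 0.0036 0.1285] F [-0.   0.2  1.3] w 0.588 gf 0.0
```

Request:
send_rows:
  series:
    - [[0,0,-0.1],[0.035,0.002,0.03],0.05]
    - [[0,0,-0.2],[0.07,0.0035,0.06],0.05]
    - [[0,0,-0.209],[0.07,0.0035,0.09],0.05]
    - [[0,0,-0.209],[0.07,0.0035,0.115],0.05]
    - [[0,0,-0.209],[0.07,0.0035,0.128],0.05]
    - [[0,0,-0.209],[0.07,0.0035,0.1285],0.04]
    - [[0,0,-0.209],[0.07,0.0035,0.1285],0.0]
    - [[0,0,-0.209],[0.07,0.0035,0.1285],0.0]
    - [[0,0,-0.209],[0.07,0.0035,0.1285],0.0]
    - [[0,0,-0.209],[0.07,0.0035,0.1285],0.0]
  grip_force: 30

```text
time: 3.2
ee_pos: [0.4359, 0.1903, 0.1217]
tcp_rot: [0.497, 0.868, -0.001, 0.0]
contact_force: [-4.6, -3.3, 4.9]
gripper_width: 0.097
gripper_force: 32.0
```

```bash
python3 -c "
from h import *
go(.4365,.1905,.120,1.904+1.571);wrist('w2')"
```

```text
t 3.2 p [0.4359 0.1903 0.1217] rot [-0.002 -0.    -1.373] shift [-0.0001  0.0006  0.0017] F [-4.6 -3.3  4.9] w 0.097 gf 32.0
```

View pics/w2.png

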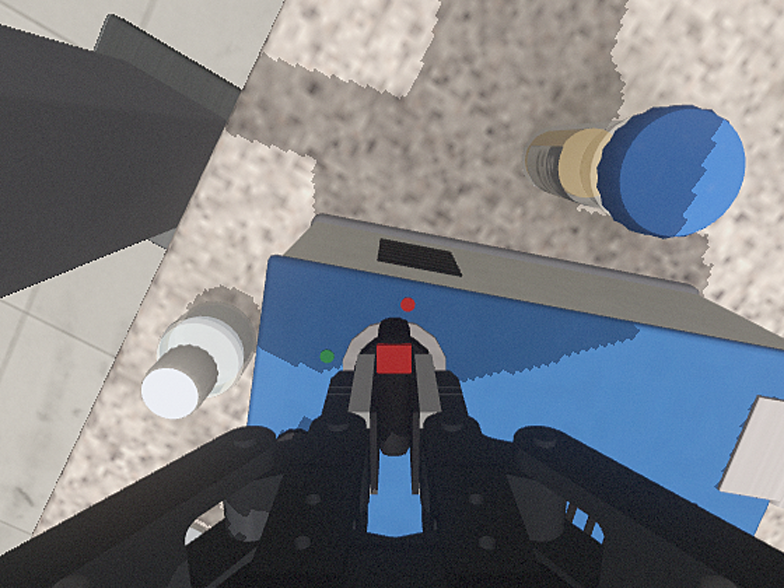

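The wing is gripped between the pads, with its red pointer ahead. Next I'll turn it.

Request:
send_rows:
  series:
    - [[0,0,-0.14],[0,0,0],0.0]
    - [[0,0,-0.28],[0,0,0],0.0]
    - [[0,0,-0.43],[0,0,0],0.0]
    - [[0,0,-0.58],[0,0,0],0.0]
    - [[0,0,-0.73],[0,0,0],0.0]
    - [[0,0,-0.88],[0,0,0],0.0]
    - [[0,0,-1.03],[0,0,0],0.0]
    - [[0,0,-1.18],[0,0,0],0.0]
    - [[0,0,-1.31],[0,0,0],0.0]
    - [[0,0,-1.4],[0,0,0],0.0]

```text
time: 4.25
ee_pos: [0.4365, 0.1918, 0.1217]
tcp_rot: [-0.181, 0.983, 0.001, 0.001]
contact_force: [-3.5, 1.1, 3.8]
gripper_width: 0.096
gripper_force: 33.1
```

```bash
python3 -c "
from h import *
from station import sense
go(.478,.068,.25,1.904+1.571);s=sense();print(s['moment'],R.from_quat(s['tcp_rot']).as_matrix()[:,0])"
```

```text
t 4.25 p [0.4365 0.1918 0.1217] rot [0.002 0.002 0.031] shift [ 0.005  -0.1302 -0.1285] F [-3.5  1.1  3.8] w 0.096 gf 33.1
[ 0.30060233  0.5882817  -0.48978513] [-0.93447431 -0.35602594 -0.00181228]
```

Request:
send_rows:
  series:
    - [[0,0,0],[0,0,0],0.02]
    - [[0,0,0],[0,0,0],0.045]
    - [[0,0,0],[0,0,0],0.045]
    - [[0,0,0],[0,0,-0.03],0.045]
    - [[0,0,0.13],[0,-0.01,-0.055],0.045]
    - [[0,0,0.28],[0.002,-0.04,-0.06],0.045]
    - [[0,0,0.43],[0.003,-0.08,-0.06],0.045]
    - [[0,0,0.58],[0.004,-0.11,-0.06],0.045]
    - [[0,0,0.73],[0.004,-0.125,-0.06],0.045]
    - [[0,0,0.87],[0.004,-0.13,-0.06],0.045]

```text
time: 5.25
ee_pos: [0.4791, 0.066, 0.1799]
tcp_rot: [0.257, 0.966, -0.0, 0.0]
contact_force: [-0.1, -0.4, -0.5]
gripper_width: 0.529
gripper_force: 0.0
```

```bash
python3 -c "
from h import *
go(.479,.069,.120,2.054)"
```

```text
t 5.25 p [0.4791 0.066  0.1799] rot [-0.     0.001  0.568] shift [0.0017 0.0026 0.0599] F [-0.1 -0.4 -0.5] w 0.529 gf 0.0
```

Request:
send_rows:
  series:
    - [[0,0,0.14],[0.001,0.0015,0],0.045]
    - [[0,0,0.28],[0.001,0.0015,0],0.045]
    - [[0,0,0.42],[0.001,0.0015,0],0.045]
    - [[0,0,0.568],[0.001,0.0015,0.02],0.045]
    - [[0,0,0.568],[0.001,0.0015,0.045],0.045]
    - [[0,0,0.568],[0.001,0.0015,0.0595],0.045]
    - [[0,0,0.568],[0.001,0.0015,0.0595],0.02]
    - [[0,0,0.568],[0.001,0.0015,0.0595],0.0]
    - [[0,0,0.568],[0.001,0.0015,0.0595],0.0]
    - [[0,0,0.568],[0.001,0.0015,0.0595],0.0]

```text
time: 6.25
ee_pos: [0.4779, 0.0698, 0.12]
tcp_rot: [0.513, 0.858, -0.0, -0.0]
contact_force: [-0.6, 1.0, -6.4]
gripper_width: 0.248
gripper_force: 29.6
```

```bash
python3 -c "
from h import *
go(.479,.069,.120,3.506)"
```

```text
t 6.25 p [0.4779 0.0698 0.12  ] rot [-0.000e+00 -1.000e-03 -1.442e+00] shift [-0.0012  0.0006  0.    ] F [-0.6  1.  -6.4] w 0.248 gf 29.6
```

```bash
python3 -c "
from h import *
go(.479,.069,.120,3.506);wrist('w3')"
```

```text
t 6.25 p [0.4779 0.0698 0.12  ] rot [-0.000e+00 -1.000e-03 -1.442e+00] shift [-0.0012  0.0006  0.    ] F [-0.6  1.  -6.4] w 0.248 gf 29.6
```

View pics/w3.png

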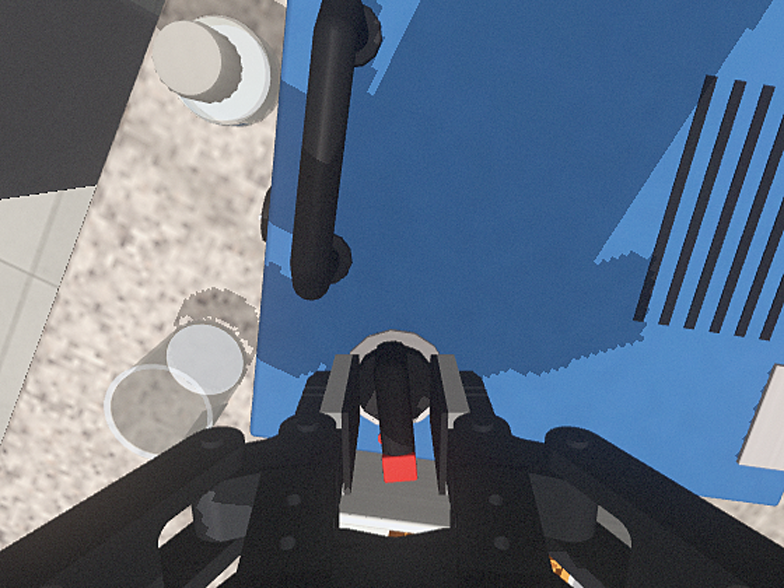

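The wing sits between the pads and the fingers are still closing, so I'll let them close and then turn.

Request:
send_rows:
  series:
    - [[0,0,0],[0,0,0],0.0]
    - [[0,0,0],[0,0,0],0.0]
    - [[0,0,-0.14],[0,0,0],0.0]
    - [[0,0,-0.28],[0,0,0],0.0]
    - [[0,0,-0.43],[0,0,0],0.0]
    - [[0,0,-0.58],[0,0,0],0.0]
    - [[0,0,-0.73],[0,0,0],0.0]
    - [[0,0,-0.88],[0,0,0],0.0]
    - [[0,0,-1.03],[0,0,0],0.0]
    - [[0,0,-1.18],[0,0,0],0.0]

```text
time: 7.3
ee_pos: [0.4774, 0.0688, 0.1201]
tcp_rot: [-0.054, 0.999, -0.001, -0.001]
contact_force: [-1.8, -1.9, -4.6]
gripper_width: 0.247
gripper_force: 29.9
```

```bash
python3 -c "
from h import *
go(.479,.069,.120,3.506)"
```

```text
t 7.3 p [0.4774 0.0688 0.1201] rot [-0.002 -0.003 -0.256] shift [-0.0016  0.0001  0.0001] F [-1.8 -1.9 -4.6] w 0.247 gf 29.9
```

```bash
python3 -c "
from h import *
_,_,i=wrist();cv2.imwrite('pics/w4.png',cv2.resize(i[200:400,180:380],(500,500)))"
```

```text
(no output)
```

View pics/w4.png

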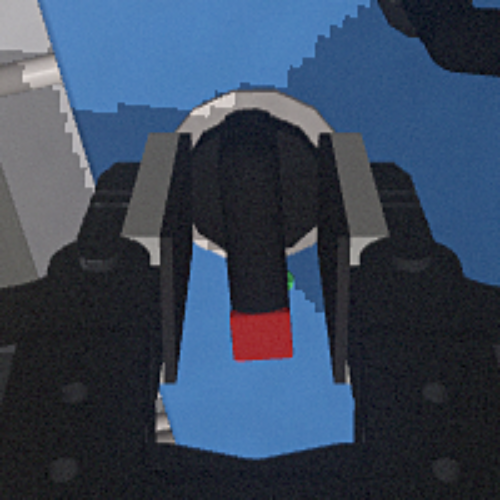

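The pads have clamped the round hub, and the wing turned with it, still aligned with the gripper. I'll regrip 3 mm higher on the blade and finish the turn.

Request:
send_rows:
  series:
    - [[0,0,0],[0,0,0],0.03]
    - [[0,0,0],[0,0,-0.001],0.03]
    - [[0,0,0],[0,0,-0.003],0.02]
    - [[0,0,0],[0,0,-0.003],0.0]
    - [[0,0,0],[0,0,-0.003],0.0]
    - [[0,0,0],[0,0,-0.003],0.0]
    - [[0,0,0],[0,0,-0.003],0.0]
    - [[0,0,-0.1],[0,0,-0.003],0.0]
    - [[0,0,-0.2],[0,0,-0.003],0.0]
    - [[0,0,-0.27],[0,0,-0.003],0.0]

```text
time: 8.35
ee_pos: [0.4796, 0.0693, 0.1252]
tcp_rot: [-0.186, 0.983, -0.001, 0.002]
contact_force: [-1.2, -2.3, 6.7]
gripper_width: 0.095
gripper_force: 35.2
```

```bash
python3 -c "
from h import *
from station import sense
go(.479,.069,.120,3.506);print(sense()['moment'])"
```

```text
t 8.35 p [0.4796 0.0693 0.1252] rot [-0.002  0.003  0.009] shift [ 0.0007 -0.      0.0052] F [-1.2 -2.3  6.7] w 0.095 gf 35.2
[-0.36238716  0.10874563 -0.63311256]
```

Request:
send_rows:
  series:
    - [[0,0,0],[0,0,0],0.02]
    - [[0,0,0],[0,0,0],0.05]
    - [[0,0,0],[0,0,0],0.05]
    - [[0,0,0],[0,0,-0.04],0.05]
    - [[0,0,0.14],[0.01,0.02,-0.07],0.05]
    - [[0,0,0.29],[0.02,0.04,-0.07],0.05]
    - [[0,0,0.44],[0.0245,0.06,-0.07],0.05]
    - [[0,0,0.59],[0.0245,0.065,-0.07],0.05]
    - [[0,0,0.74],[0.0245,0.065,-0.07],0.05]
    - [[0,0,0.89],[0.0245,0.065,-0.07],0.05]

```text
time: 9.35
ee_pos: [0.4314, 0.1219, 0.1929]
tcp_rot: [0.259, 0.966, 0.0, -0.0]
contact_force: [-0.5, -0.5, 1.1]
gripper_width: 0.589
gripper_force: 0.0
```

```bash
python3 -c "
from h import *
go(.4335,.1215,.131,1.904)"
```

```text
t 9.35 p [0.4314 0.1219 0.1929] rot [-0.    -0.001  0.714] shift [-0.002   0.0007  0.0619] F [-0.5 -0.5  1.1] w 0.589 gf 0.0
```

Request:
send_rows:
  series:
    - [[0,0,0.14],[-0.002,0.001,0],0.05]
    - [[0,0,0.28],[-0.002,0.001,0],0.05]
    - [[0,0,0.42],[-0.002,0.001,0],0.05]
    - [[0,0,0.57],[-0.002,0.001,0.02],0.05]
    - [[0,0,0.714],[-0.002,0.001,0.045],0.05]
    - [[0,0,0.714],[-0.002,0.001,0.062],0.05]
    - [[0,0,0.714],[-0.002,0.001,0.062],0.02]
    - [[0,0,0.714],[-0.002,0.001,0.062],0.0]
    - [[0,0,0.714],[-0.002,0.001,0.062],0.0]
    - [[0,0,0.714],[-0.002,0.001,0.062],0.0]
  grip_force: 40

```text
time: 10.35
ee_pos: [0.4326, 0.1207, 0.1322]
tcp_rot: [0.578, 0.816, -0.002, -0.001]
contact_force: [-5.9, -1.8, 2.8]
gripper_width: 0.089
gripper_force: 39.0
```

```bash
python3 -c "
from h import *
go(.4335,.1215,.131,1.904)
a=np.array([0.15,.3,.45,.6,.75,.9,1.05,1.2,1.3,1.4])
a0=.2107;r=.1698
print(np.c_[-r*np.cos(a0+a)+r*np.cos(a0), -(r*np.sin(a0+a)-r*np.sin(a0))].round(4))"
```

```text
t 10.35 p [0.4326 0.1207 0.1322] rot [-0.004  0.     0.006] shift [0.0005 0.0011 0.0012] F [-5.9 -1.8  2.8] w 0.089 gf 39.0
[[ 0.0072 -0.0244]
 [ 0.0179 -0.0475]
 [ 0.032  -0.0687]
 [ 0.0491 -0.0876]
 [ 0.0688 -0.1037]
 [ 0.0906 -0.1166]
 [ 0.1142 -0.1262]
 [ 0.139  -0.1321]
 [ 0.1558 -0.134 ]
 [ 0.1728 -0.1342]]
```

Request:
send_rows:
  series:
    - [[0,0,0],[0,0.003,-0.012],0.0]
    - [[0,0,0],[0,0.0072,-0.0244],0.0]
    - [[0,0,0],[0,0.012,-0.036],0.0]
    - [[0,0,0],[0,0.0179,-0.0475],0.0]
    - [[0,0,0],[0,0.0247,-0.0585],0.0]
    - [[0,0,0],[0,0.032,-0.0687],0.0]
    - [[0,0,0],[0,0.0403,-0.0785],0.0]
    - [[0,0,0],[0,0.0491,-0.0876],0.0]
    - [[0,0,0],[0,0.0588,-0.096],0.0]
    - [[0,0,0],[0,0.0688,-0.1037],0.0]

```text
time: 11.35
ee_pos: [0.497, 0.1434, 0.2384]
tcp_rot: [0.578, 0.816, -0.002, -0.001]
contact_force: [-9.8, -3.4, 4.9]
gripper_width: 0.085
gripper_force: 39.0
```

```bash
python3 -c "
from h import *
go(.4335,.1215,.131,1.904)
a=np.array([0.07,.14,.21,.28,.35,.42,.49,.56,.63,.69])
a0=.2107+.75;r=.1698
print(np.c_[-r*np.cos(a0+a)+r*np.cos(a0), -(r*np.sin(a0+a)-r*np.sin(a0))].round(4))"
```

```text
t 11.35 p [0.497  0.1434 0.2384] rot [-0.005  0.001  0.006] shift [ 0.0005 -0.0667  0.1077] F [-9.8 -3.4  4.9] w 0.085 gf 39.0
[[ 0.01   -0.0065]
 [ 0.0204 -0.0122]
 [ 0.0311 -0.0172]
 [ 0.0422 -0.0215]
 [ 0.0536 -0.0249]
 [ 0.0652 -0.0276]
 [ 0.0769 -0.0294]
 [ 0.0888 -0.0304]
 [ 0.1007 -0.0306]
 [ 0.1108 -0.0301]]
```

Request:
send_rows:
  series:
    - [[0,0,0],[0,0.01,-0.0065],0.0]
    - [[0,0,0],[0,0.0204,-0.0122],0.0]
    - [[0,0,0],[0,0.0311,-0.0172],0.0]
    - [[0,0,0],[0,0.0422,-0.0215],0.0]
    - [[0,0,0],[0,0.0536,-0.0249],0.0]
    - [[0,0,0],[0,0.0652,-0.0276],0.0]
    - [[0,0,0],[0,0.0769,-0.0294],0.0]
    - [[0,0,0],[0,0.0888,-0.0304],0.0]
    - [[0,0,0],[0,0.1007,-0.0306],0.0]
    - [[0,0,0],[0,0.1108,-0.0301],0.0]

```text
time: 12.35
ee_pos: [0.6045, 0.1814, 0.2701]
tcp_rot: [0.578, 0.816, 0.002, 0.002]
contact_force: [-4.5, -0.5, 5.9]
gripper_width: 0.078
gripper_force: 41.1
```

```bash
python3 -c "
from h import *
go(.4335,.1215,.131,1.904)
a=np.array([0.07,.14,.21,.28,.31,.34])
a0=.2107+1.44;r=.1698
print(np.c_[-r*np.cos(a0+a)+r*np.cos(a0), -(r*np.sin(a0+a)-r*np.sin(a0))].round(4))"
```

```text
t 12.35 p [0.6045 0.1814 0.2701] rot [0.006 0.001 0.006] shift [ 0.0005 -0.182   0.138 ] F [-4.5 -0.5  5.9] w 0.078 gf 41.1
[[0.0118 0.0014]
 [0.0235 0.0035]
 [0.035  0.0065]
 [0.0462 0.0103]
 [0.051  0.0122]
 [0.0557 0.0142]]
```

Request:
send_rows:
  series:
    - [[0,0,0],[0,0.006,0.001],0.0]
    - [[0,0,0],[0,0.0118,0.002],0.0]
    - [[0,0,0],[0,0.0177,0.003],0.0]
    - [[0,0,0],[0,0.0235,0.004],0.0]
    - [[0,0,0],[0,0.0293,0.0055],0.0]
    - [[0,0,0],[0,0.035,0.007],0.0]
    - [[0,0,0],[0,0.0406,0.009],0.0]
    - [[0,0,0],[0,0.0462,0.011],0.0]
    - [[0,0,0],[0,0.051,0.0128],0.0]
    - [[0,0,0],[0,0.053,0.0135],0.0]

```text
time: 13.35
ee_pos: [0.6502, 0.1975, 0.2566]
tcp_rot: [0.578, 0.816, -0.003, -0.002]
contact_force: [-20.5, -8.8, 18.3]
gripper_width: 0.082
gripper_force: 43.8
```

Run:
```python
from h import *
from station import read_camera
go(.4335,.1215,.131,1.904)
r=read_camera("top");cv2.imwrite("pics/top1.png",cv2.resize(r["image"][130:320,140:370],None,fx=3,fy=3))
```

```text
t 13.35 p [0.6502 0.1975 0.2566] rot [-0.006  0.001  0.005] shift [ 0.0004 -0.2289  0.127 ] F [-20.5  -8.8  18.3] w 0.082 gf 43.8
```

View pics/top1.png

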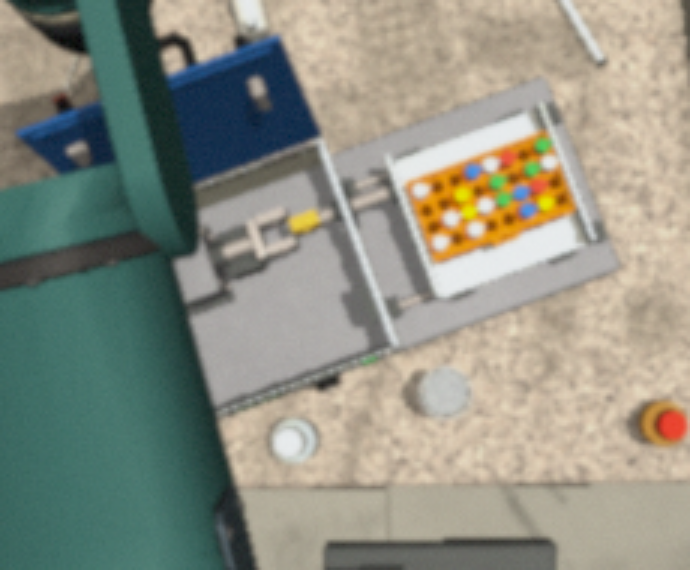

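The cover has reached its rear stop: a 22 N reaction, with the handle at its predicted open position. The crop shows the fork at about (265,232) and the yellow eye at (303,221). Now I'll release and lift clear.

Request:
send_rows:
  series:
    - [[0,0,0],[0,-0.001,-0.001],0.01]
    - [[0,0,0],[0,-0.001,-0.001],0.018]
    - [[0,0,0],[0,-0.001,-0.001],0.018]
    - [[0,0,0],[0,-0.001,-0.001],0.018]
    - [[0,0,0],[0,-0.001,-0.01],0.018]
    - [[0,0,0],[0,0.0,-0.025],0.018]
    - [[0,0,0],[0,0.001,-0.045],0.018]
    - [[0,0,0],[0,0.001,-0.065],0.018]
    - [[0,0,0],[0,0.001,-0.085],0.018]
    - [[0,0,0],[0,0.001,-0.1],0.018]

```text
time: 14.4
ee_pos: [0.6547, 0.1991, 0.3538]
tcp_rot: [0.578, 0.816, 0.001, 0.001]
contact_force: [0.1, -0.1, -0.2]
gripper_width: 0.211
gripper_force: 0.0
```

```bash
python3 -c "
from h import *
go(.575,-.19,.20,.333)"
```

```text
t 14.4 p [0.6547 0.1991 0.3538] rot [ 0.002 -0.002  1.577] shift [-0.3403 -0.205   0.1533] F [ 0.1 -0.1 -0.2] w 0.211 gf 0.0
```

Run:
```python
from h import *
f=np.load("top.npz");K,T=f["K"],f["T"]
c=lambda u,v:(140+u/3,130+v/3)
inv=lambda p:(R.from_euler('z',-.333).apply(p-[.5337,.0583,0])*1e3).round(1)
for n,(u,v),z in [("end top",c(571,173),.063),("end rear corner",c(543,103),.063),("end front corner",c(599,239),.063),("eye",c(303,221),.062),("earF",c(271,250),.075),("earR",c(263,213),.075),("box0",(527/1.4,292/1.4),0),("boxL",(505/1.4,90/1.4),0.3),("boxmid",(527/1.4,292/1.4),0.3),
 ("beak",c(444,392),.058),("whit",c(291,441),.062)]:
    p=ray(K,T,*np.array((u,v)),z);print(n,p.round(4),inv(p))
```

```text
end top [ 0.5902 -0.1157  0.063 ] [  -3.5 -182.9   63. ]
end rear corner [ 0.6501 -0.0943  0.063 ] [  60.2 -182.2   63. ]
end front corner [ 0.5344 -0.137   0.063 ] [ -63.2 -184.8   63. ]
eye [0.5546 0.1085 0.062 ] [36.1 40.6 62. ]
earF [0.5293 0.1337 0.075 ] [20.5 72.7 75. ]
earR [0.5602 0.1401 0.075 ] [51.8 68.7 75. ]
box0 [ 0.5424 -0.2428  0.    ] [ -90.2 -287.4    0. ]
boxL [ 0.7924 -0.1538  0.3   ] [ 175.2 -285.1  300. ]
boxmid [ 0.5083 -0.1716  0.3   ] [ -99.1 -209.   300. ]
beak [ 0.4108 -0.0063  0.058 ] [-137.3  -20.8   58. ]
whit [0.3731 0.1198 0.062 ] [-131.7  110.6   62. ]
```

Request:
send_rows:
  series:
    - [[0,0,0.15],[-0.03,-0.019,0],0.0]
    - [[0,0,0.3],[-0.06,-0.038,0],0.0]
    - [[0,0,0.45],[-0.095,-0.06,0],0.0]
    - [[0,0,0.6],[-0.13,-0.082,0.0],0.0]
    - [[0,0,0.75],[-0.165,-0.104,0.01],0.0]
    - [[0,0,0.9],[-0.2,-0.126,0.03],0.0]
    - [[0,0,1.05],[-0.235,-0.148,0.06],0.0]
    - [[0,0,1.2],[-0.268,-0.169,0.1],0.0]
    - [[0,0,1.35],[-0.29,-0.183,0.13],0.0]
    - [[0,0,1.49],[-0.303,-0.191,0.16],0.0]

```text
time: 15.4
ee_pos: [0.5741, -0.153, 0.1902]
tcp_rot: [0.979, 0.204, -0.0, 0.0]
contact_force: [0.3, -0.5, -0.2]
gripper_width: -0.001
gripper_force: 0.0
```

```bash
python3 -c "
from h import *
go(.574,-.150,.058,.333)"
```

```text
t 15.4 p [ 0.5741 -0.153   0.1902] rot [0.001 0.001 0.078] shift [ 0.0012 -0.0029  0.1322] F [ 0.3 -0.5 -0.2] w -0.001 gf 0.0
```

Request:
send_rows:
  series:
    - [[0,0,0.078],[0.001,0.0,0.04],0.0]
    - [[0,0,0.078],[0.001,0.0,0.08],0.0]
    - [[0,0,0.078],[0.001,0.0,0.115],0.0]
    - [[0,0,0.078],[0.001,0.0,0.132],0.0]
    - [[0,0,0.078],[0.001,0.0,0.132],0.0]
    - [[0,0,0.078],[0.001,-0.005,0.132],0.0]
    - [[0,0,0.078],[0.002,-0.01,0.132],0.0]
    - [[0,0,0.078],[0.002,-0.015,0.132],0.0]
    - [[0,0,0.078],[0.002,-0.02,0.132],0.0]
    - [[0,0,0.078],[0.002,-0.025,0.132],0.0]

```text
time: 16.4
ee_pos: [0.5677, -0.1268, 0.0612]
tcp_rot: [0.985, 0.17, 0.002, 0.001]
contact_force: [1.2, -1.0, 1.0]
gripper_width: -0.001
gripper_force: 0.9
```

```bash
python3 -c "
from h import *
go(.574,-.150,.058,.333)"
```

```text
t 16.4 p [ 0.5677 -0.1268  0.0612] rot [ 0.003 -0.003  0.009] shift [-0.0018  0.024   0.0033] F [ 1.2 -1.   1. ] w -0.001 gf 0.9
```

Contact is about to begin or has just begun. I'll keep pushing along -tool y.

Request:
send_rows:
  series:
    - [[0,0,0],[0,-0.003,0],0.0]
    - [[0,0,0],[0,-0.006,0],0.0]
    - [[0,0,0],[0,-0.009,0],0.0]
    - [[0,0,0],[0,-0.012,0],0.0]
    - [[0,0,0],[0,-0.015,0],0.0]
    - [[0,0,0],[0,-0.017,0],0.0]
    - [[0,0,0],[0,-0.019,0],0.0]
    - [[0,0,0],[0,-0.021,0],0.0]
    - [[0,0,0],[0,-0.023,0],0.0]
    - [[0,0,0],[0,-0.025,0],0.0]

```text
time: 17.4
ee_pos: [0.5621, -0.1143, 0.0601]
tcp_rot: [0.986, 0.169, 0.003, 0.012]
contact_force: [13.1, -32.8, -11.7]
gripper_width: 0.003
gripper_force: 16.9
```

```bash
python3 -c "
from h import *
go(.574,-.150,.058,.333)"
```

```text
t 17.4 p [ 0.5621 -0.1143  0.0601] rot [ 0.025 -0.003  0.007] shift [-0.0007  0.0376  0.0031] F [ 13.1 -32.8 -11.7] w 0.003 gf 16.9
```

Request:
send_rows:
  series:
    - [[0,0,0],[0,0.01,0],0.0]
    - [[0,0,0],[0,0.02,0],0.0]
    - [[0,0,0],[0,0.03,-0.01],0.0]
    - [[0,0,0],[0,0.03,-0.05],0.0]
    - [[0,0,0],[0,0.03,-0.09],0.03]
    - [[0,0,0],[0,0.03,-0.125],0.06]
    - [[0,0,0],[-0.03,0.04,-0.14],0.06]
    - [[0,0,0],[-0.07,0.05,-0.14],0.06]
    - [[0,0,0],[-0.11,0.06,-0.14],0.06]
    - [[0,0,0],[-0.15,0.07,-0.14],0.06]

```text
time: 18.4
ee_pos: [0.4392, -0.2194, 0.2004]
tcp_rot: [0.985, 0.171, 0.0, -0.0]
contact_force: [0.2, -0.4, 0.3]
gripper_width: 0.702
gripper_force: 0.0
```

Run:
```python
from h import *
from station import read_camera
go(.40,-.255,.18,.39)
r=read_camera("top");cv2.imwrite("pics/top2.png",cv2.resize(r["image"][150:270,170:330],None,fx=5,fy=5,interpolation=cv2.INTER_CUBIC))
```

```text
t 18.4 p [ 0.4392 -0.2194  0.2004] rot [-0.    -0.    -0.047] shift [-0.0489  0.0203  0.0204] F [ 0.2 -0.4  0.3] w 0.702 gf 0.0
```

View pics/top2.png

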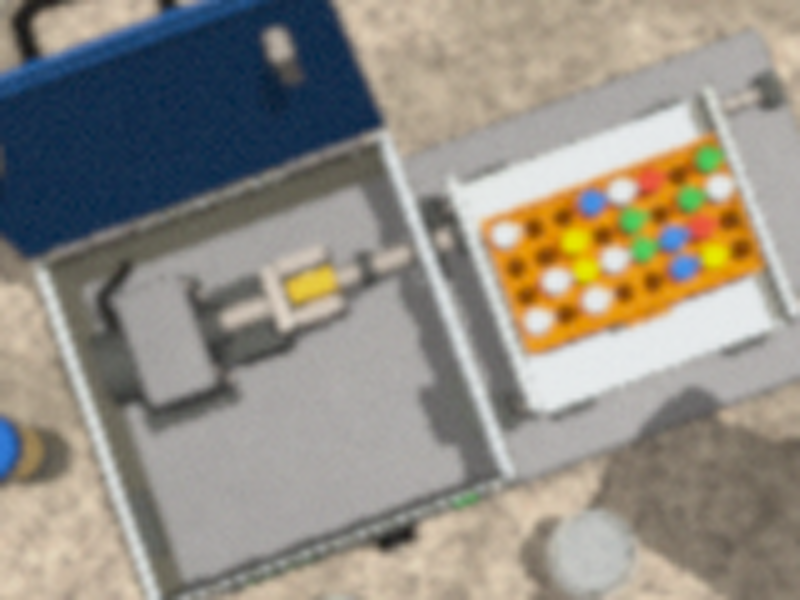

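The eye is now inside the fork at (312,285) and the tray is home. On to the pin.

Request:
send_rows:
  series:
    - [[0,0,-0.02],[-0.02,0.008,0.01],0.06]
    - [[0,0,-0.047],[-0.04,0.016,0.02],0.06]
    - [[0,0,-0.047],[-0.049,0.02,0.02],0.06]
    - [[0,0,-0.047],[-0.049,0.02,0.02],0.06]
    - [[0,0,-0.047],[-0.049,0.02,0.02],0.06]
    - [[0,0,-0.047],[-0.049,0.02,0.02],0.06]
    - [[0,0,-0.047],[-0.049,0.02,0.02],0.06]
    - [[0,0,-0.047],[-0.049,0.02,0.02],0.06]
    - [[0,0,-0.047],[-0.049,0.02,0.02],0.06]
    - [[0,0,-0.047],[-0.049,0.02,0.02],0.06]

```text
time: 19.45
ee_pos: [0.4011, -0.2545, 0.1796]
tcp_rot: [0.981, 0.193, -0.0, -0.0]
contact_force: [0.2, -0.1, -0.5]
gripper_width: 0.703
gripper_force: 0.0
```

Run:
```python
from h import *
go(.40,-.255,.18,.39)
K,T,i=wrist('w5')
hsv=cv2.cvtColor(i,cv2.COLOR_BGR2HSV)
m=cv2.inRange(hsv,(5,170,100),(20,255,255))
n,l,st,c=cv2.connectedComponentsWithStats(m)
for k in range(1,n):
    if st[k,4]>80:
        p=cv2.findContours((l==k).astype(np.uint8),0,2)[0][0]
        b=cv2.boxPoints(cv2.minAreaRect(p))
        w=np.array([ray(K,T,u,v,.010) for u,v in b]);print(st[k],c[k].round(1),w.mean(0).round(4),[np.linalg.norm(w[j]-w[j+1]).round(4) for j in(0,1)],[np.arctan2(*(w[j+1]-w[j])[[1,0]]).round(3) for j in (0,1)])
```

```text
t 19.45 p [ 0.4011 -0.2545  0.1796] rot [-0.     0.    -0.001] shift [-0.0012  0.     -0.0004] F [ 0.2 -0.1 -0.5] w 0.703 gf 0.0
[275 175  22  42 439] [284.7 197.6] [ 0.3982 -0.2608  0.01  ] [np.float64(0.0349), np.float64(0.017)] [np.float64(0.384), np.float64(-1.182)]
```

View pics/w5.png

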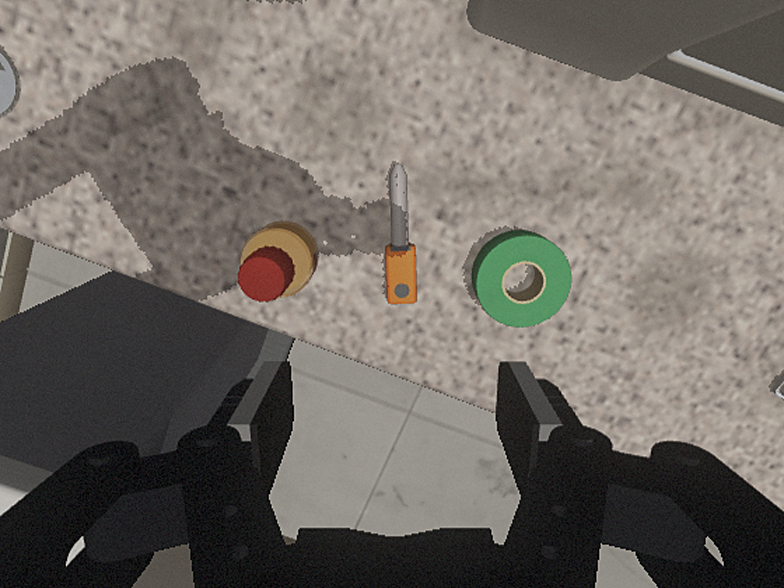

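The pin lies cleanly between the bottle and the tape: grip at (401,274), tip at (398,163). I'll pick it up.

```bash
python3 -c "
from h import *
go(.3982,-.2608,.0185,.395)"
```

```text
t 19.5 p [ 0.401  -0.2546  0.1796] rot [-0.     0.    -0.006] shift [-0.005   0.0047  0.1611] F [ 0.4  0.5 -0.4] w 0.705 gf 0.0
```

Request:
send_rows:
  series:
    - [[0,0,-0.008],[-0.004,0.004,0.035],0.045]
    - [[0,0,-0.008],[-0.005,0.0045,0.07],0.042]
    - [[0,0,-0.008],[-0.005,0.0045,0.105],0.042]
    - [[0,0,-0.008],[-0.005,0.0045,0.135],0.042]
    - [[0,0,-0.008],[-0.005,0.0045,0.155],0.042]
    - [[0,0,-0.008],[-0.005,0.0045,0.161],0.042]
    - [[0,0,-0.008],[-0.005,0.0045,0.161],0.02]
    - [[0,0,-0.008],[-0.005,0.0045,0.161],0.005]
    - [[0,0,-0.008],[-0.005,0.0045,0.161],0.0]
    - [[0,0,-0.008],[-0.005,0.0045,0.161],0.0]
  grip_force: 60

```text
time: 20.5
ee_pos: [0.3988, -0.2613, 0.0199]
tcp_rot: [0.98, 0.197, 0.001, 0.001]
contact_force: [-0.2, -0.5, -0.6]
gripper_width: 0.184
gripper_force: 60.2
```

```bash
python3 -c "
from h import *
go(.3982,-.2608,.0185,.395)"
```

```text
t 20.5 p [ 0.3988 -0.2613  0.0199] rot [ 0.002 -0.001  0.002] shift [-0.0003 -0.0007  0.0014] F [-0.2 -0.5 -0.6] w 0.184 gf 60.2
```

Request:
send_rows:
  series:
    - [[0,0,0],[0,0,-0.03],0.0]
    - [[0,0,0],[0,0,-0.075],0.0]
    - [[0,0,0],[0,0,-0.12],0.0]
    - [[0,0,0.02],[0.015,-0.02,-0.14],0.0]
    - [[0,0,0.04],[0.035,-0.055,-0.15],0.0]
    - [[0,0,0.064],[0.06,-0.095,-0.15],0.0]
    - [[0,0,0.064],[0.085,-0.135,-0.15],0.0]
    - [[0,0,0.064],[0.11,-0.175,-0.15],0.0]
    - [[0,0,0.064],[0.135,-0.212,-0.15],0.0]
    - [[0,0,0.064],[0.16,-0.25,-0.15],0.0]

```text
time: 21.5
ee_pos: [0.4492, 0.0335, 0.1696]
tcp_rot: [0.986, 0.166, 0.001, 0.0]
contact_force: [0.9, -0.2, 0.1]
gripper_width: 0.18
gripper_force: 60.3
```

```bash
python3 -c "
from h import *
go(.4632,.1090,.17,.333)"
```

```text
t 21.5 p [0.4492 0.0335 0.1696] rot [ 0.001 -0.002 -0.   ] shift [ 0.0379 -0.0668 -0.0004] F [ 0.9 -0.2  0.1] w 0.18 gf 60.3
```

Request:
send_rows:
  series:
    - [[0,0,0],[0.018,-0.033,0],0.0]
    - [[0,0,0],[0.032,-0.057,0],0.0]
    - [[0,0,0],[0.037,-0.065,0],0.0]
    - [[0,0,0],[0.0375,-0.066,0],0.0]
    - [[0,0,0],[0.0375,-0.066,0],0.0]
    - [[0,0,0],[0.0375,-0.066,0],0.0]
    - [[0,0,0],[0.0375,-0.066,0],0.0]
    - [[0,0,0],[0.0375,-0.066,0],0.0]
    - [[0,0,0],[0.0375,-0.066,0],0.0]
    - [[0,0,0],[0.0375,-0.066,0],0.0]

```text
time: 22.5
ee_pos: [0.4629, 0.106, 0.1686]
tcp_rot: [0.986, 0.165, 0.0, 0.0]
contact_force: [0.1, 0.5, -0.4]
gripper_width: 0.188
gripper_force: 60.3
```

```bash
python3 -c "
from h import *
go(.4632,.1090,.17,.333);_,_,i=wrist('w6');cv2.imwrite('pics/w6c.png',cv2.resize(i[0:300,100:500],(800,600),interpolation=cv2.INTER_CUBIC))"
```

```text
t 22.5 p [0.4629 0.106  0.1686] rot [ 0.    -0.    -0.001] shift [ 0.0013 -0.0027 -0.0014] F [ 0.1  0.5 -0.4] w 0.188 gf 60.3
```

View pics/w6c.png

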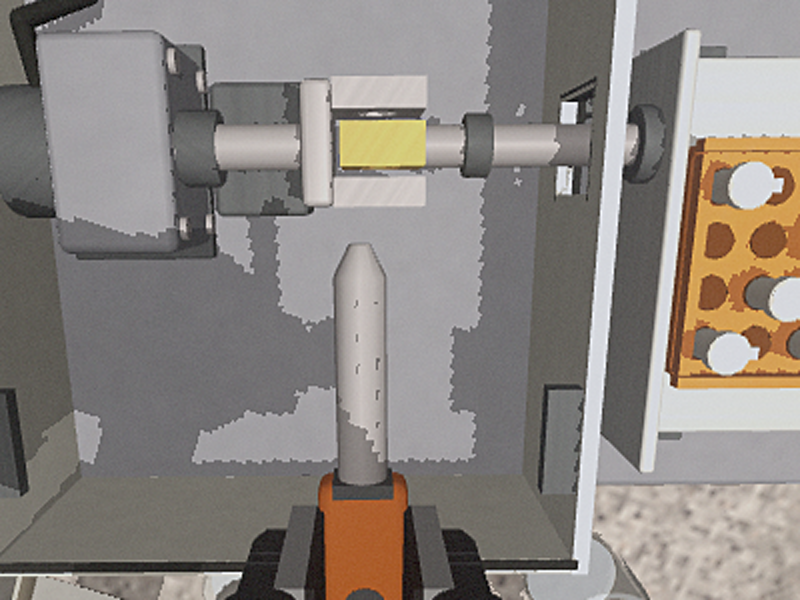

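The crop shows the fork ears spanning u 332–427 and v 76–207, with the brass eye inside the fork. The pin tip is at (360,243), its axis is at about u 363, and the shoulder is at (364,485).

Run:
```python
from h import *
f=np.load("w6.npz");K,T=f["K"],f["T"]
c=lambda u,v:(100+u/2,v/2)
inv=lambda p:R.from_euler('z',-.333).apply(p-[.5337,.0583,0])*1e3
tcp=inv(np.array([.4629,.106,.1686]));print("tcp",tcp.round(1),"yawtool",2*np.arctan2(.165,.986))
for z in(.150,.154,.158):
    a=ray(K,T,*c(360,243),z);b=ray(K,T,*c(364,485),z);a2=ray(K,T,*c(360,280),z);print(z,"tip",(inv(a)-tcp).round(1),"sh",(inv(b)-tcp).round(1),"len",np.linalg.norm(a-b).round(4),"diam",np.linalg.norm(ray(K,T,*c(333,290),z)-ray(K,T,*c(387,290),z)).round(4))
for n,u,v in[("F front",332,207),("F front",427,207),("F rear",332,178),("F rear",427,178),("R front",332,108),("R rear",332,76),("R rear",427,76)]:
    print(n,inv(ray(K,T,*c(u,v),.077)).round(1))
for n,u,v in[("eye",340,120),("eye",425,166)]: print(n,inv(ray(K,T,*c(u,v),.074)).round(1))
for n,u,v,z in[("wallR in",580,570,.092)]: print(n,inv(ray(K,T,*c(u,v),z)).round(1))
```

```text
tcp [-51.3  68.2 168.6] yawtool 0.33161292773604184
0.15 tip [ 63.3  -0.9 -18.6] sh [ 13.9  -1.6 -18.6] len 0.0494 diam 0.0105
0.154 tip [ 63.5  -0.9 -14.6] sh [ 15.5  -1.6 -14.6] len 0.0481 diam 0.0102
0.158 tip [ 63.7  -0.9 -10.6] sh [ 17.   -1.6 -10.6] len 0.0467 diam 0.0099
F front [17.9 75.5 77. ]
F front [17.9 48.6 77. ]
F rear [25.7 75.4 77. ]
F rear [25.7 48.8 77. ]
R front [44.  75.2 77. ]
R rear [52.  75.1 77. ]
R rear [52.  49.4 77. ]
eye [41.2 73.1 74. ]
eye [29.  49.2 74. ]
wallR in [-88.3   1.   92. ]
```

Request:
send_rows:
  series:
    - [[0,0,0.015],[-0.0037,0.0042,0.01],0.0]
    - [[0,0,0.015],[-0.0037,0.0042,0.03],0.0]
    - [[0,0,0.015],[-0.0037,0.0042,0.05],0.0]
    - [[0,0,0.015],[-0.0037,0.0042,0.07],0.0]
    - [[0,0,0.015],[-0.0037,0.0042,0.085],0.0]
    - [[0,0,0.015],[-0.0037,0.0042,0.092],0.0]
    - [[0,0,0.015],[-0.0037,0.0042,0.092],0.0]
    - [[0,0,0.015],[-0.0037,0.0042,0.092],0.0]
    - [[0,0,0.015],[-0.0037,0.0042,0.092],0.0]
    - [[0,0,0.015],[-0.0037,0.0042,0.092],0.0]

```text
time: 23.55
ee_pos: [0.4614, 0.1012, 0.0776]
tcp_rot: [0.987, 0.158, 0.001, 0.0]
contact_force: [-0.0, -0.0, -0.7]
gripper_width: 0.188
gripper_force: 60.3
```

```bash
cat >> h.py <<'E'
def st():
    from station import sense
    s=sense();inv=R.from_euler('z',-.333)
    print("t",round(s["time"],2),"shaker",(inv.apply(s["ee_pos"]-[.5337,.0583,0])*1e3).round(1),"F",inv.apply(s["contact_force"]).round(1),"M",s["moment"].round(2),"q",s["tcp_rot"].round(4),"psi",round(2*np.arctan2(s["tcp_rot"][1],s["tcp_rot"][0]),4),"w",round(s["gripper_width"],3))
E
python3 - <<'E'
from h import *
st()
K,T,i=wrist('w7')
# shank vs ear rows: bright columns just ahead of the tip
g=cv2.cvtColor(i,cv2.COLOR_BGR2GRAY)
cv2.imwrite('pics/w7c.png',cv2.resize(i[50:290,180:400],None,fx=2.5,fy=2.5))
for v in range(60,240,8): print(v,''.join(f"{x:4d}" for x in g[v,215:345:5]))
E
```

```text
t 23.55 shaker [-54.3  64.2  77.6] F [-0.  -0.  -0.7] M [0.05 0.   0.01] q [9.874e-01 1.582e-01 1.100e-03 1.000e-04] psi 0.3178 w 0.188
60  183 202 210 217 195  80 222 211 213 213 218 216 221 193 195 165 163 163 133 133 103 134 136 137 134 131
68  177 201 207 217 200 101  99 127 158 114 106 113 182 181 118 179 173 172 171 114 109 122 117 177 172 168
76  174 200 210 217 204 204 200 208 210 209 202 209 207 206 207 210 206 213 208 217 213 168 172 172 170 170
84  172 202 211 219 208 206 205 209 206 202 209 204 206 207 210 206 210 210 215 210 212 169 171 172 168 172
92  164 192 199 210 205 213 207 208 200 208 205 206 207 212 205 211 209 214 211 211 213 168 171 173 173 171
100  122 122  74  58 175 168 171 170 174 174 173 171 171 174 171 172 173 175 171 172 173 168 170 174 169 172
108  172 171 170 170 170 169 171 175 120 168 169 171 174 174 172 173 173 174 173 171 171 169 173 170 169 170
116  168 171 171 172 171 171 173 120 121 122 176 173 170 170 175 170 169 174 170 174 170 173 171 170 173 171
124  173 173 170 167 171 173 109 125 120 124 118 172 155 190 152 170 174 172 168 174 171 172 173 
[... 837 characters left out ...]
92 167 172 169 171 173 171 171 170 169 166 119
196  120 121 118 121 119 122 118 121 118 122 120 143 181 204 191 171 173 170 173 172 174 116 178 107 171 118
204  122 122 118 118 122 117 118 115 121 118 119 117 184 205 192 163 118 119 118 119 121 122 121 122 115 120
212  119 121 118 121 120 116 118 119 118 120 121 116 138 205 191 171 121 120 120 120 123 123 118 124 121 121
220  118 118 118 119 125 118 122 120 120 120 119 115 136 138 191 164 123 120 119 123 123 122 118 120 116 117
228  118 118 121 118 120 121 116 115 119 117 121 115 134 141 202 171 120 123 118 119 121 121 121 120 179 115
236  117 117 118 121 113 122 123 116 116 119 101 113 135 140 127 110  51 131 121 114 115 122 119 120 118 121
```

Run:
```python
from h import *
f=np.load("w7.npz");K,T=f["K"],f["T"]
i=cv2.imread('pics/w7.png');i=cv2.resize(i,(560,420),interpolation=cv2.INTER_AREA)
g=cv2.cvtColor(i,cv2.COLOR_BGR2GRAY).astype(int)
inv=lambda p:R.from_euler('z',-.333).apply(p-[.5337,.0583,0])*1e3
for v in(82,88,94): print(v,g[v,226:240],g[v,312:326])
for v in(130,136,150,170,190,200): print(v,g[v,262:296])
print("col276",[(v,g[v,276]) for v in range(90,132,2)])
print("px->shaker at pin z, row150:",[inv(ray(K,T,u,150,.062)).round(1)[1] for u in(265,279,290)],"ear row88:",[inv(ray(K,T,u,88,.077)).round(1) for u in(233,318)])
```

```text
82 [212 214 215 218 217 219 221 223 218 208 200 186 164 201] [211 212 211 211 211 214 212 183 166 167 170 170 170 171]
88 [211 216 215 217 218 220 221 222 220 212 200 188 171 159] [211 212 211 212 213 214 214 183 169 173 172 171 171 171]
94 [185 187 185 184 185 185 185 184 185 181 178 173 130 110] [216 216 216 216 216 219 217 186 170 172 170 172 171 173]
130 [121 117 117 178 176 172 178 175 108 106 141 157 166 172 180 186 191 196
 197 195 194 192 190 174 171 164 129 141 174 174 173 171 172 172]
136 [122 123 124 124 125 123 105 127 143 153 163 171 177 184 187 192 197 202
 205 201 200 198 193 191 186 180 175 172 157 130 143 173 174 170]
150 [122 120 123 123 106  96 126 138 149 162 170 176 181 189 196 190 149 201
 207 202 198 197 194 196 193 182 177 178 171 158 125 153 173 172]
170 [121 121 122 133 131 106 111 134 149 159 169 176 180 186 193 187 150 198
 206 202 199 198 196 192 191 187 180 174 168 159 129 151 173 172]
190 [122 121 120 114 122 147 100 127 143 155 168 174 181 185 189 194 199 202
 205 203 200 199 195 193 191 186 180 171 167 158 126 131 170 169]
200 [119 120 121 122 123 118  91 123 146 156 167 175 179 183 192 193 146 137
 206 206 202 197 194 192 193 180 127 166 168 159 129 135 173 178]
col276 [(90, np.int64(207)), (92, np.int64(207)), (94, np.int64(211)), (96, np.int64(189)), (98, np.int64(170)), (100, np.int64(173)), (102, np.int64(174)), (104, np.int64(176)), (106, np.int64(172)), (108, np.int64(173)), (110, np.int64(173)), (112, np.int64(173)), (114, np.int64(171)), (116, np.int64(172)), (118, np.int64(170)), (120, np.int64(171)), (122, np.int64(143)), (124, np.int64(169)), (126, np.int64(172)), (128, np.int64(176)), (130, np.int64(180))]
px->shaker at pin z, row150: [np.float64(68.2), np.float64(62.9), np.float64(58.7)] ear row88: [array([20.9, 77.4, 77. ]), array([20.5, 49.7, 77. ])]
```

Request:
send_rows:
  series:
    - [[0,0,0],[0.003,0,0.0005],0.0]
    - [[0,0,0],[0.006,0,0.001],0.0]
    - [[0,0,0],[0.008,0,0.001],0.0]
    - [[0,0,0],[0.01,0,0.001],0.0]
    - [[0,0,0],[0.012,0,0.001],0.0]
    - [[0,0,0],[0.014,0,0.001],0.0]
    - [[0,0,0],[0.016,0,0.001],0.0]
    - [[0,0,0],[0.018,0,0.001],0.0]
    - [[0,0,0],[0.02,0,0.001],0.0]
    - [[0,0,0],[0.02,0,0.001],0.0]

```text
time: 24.6
ee_pos: [0.4801, 0.1075, 0.0757]
tcp_rot: [0.987, 0.158, 0.0, 0.0]
contact_force: [0.7, 0.7, -0.5]
gripper_width: 0.187
gripper_force: 60.3
```

```bash
python3 -c "
from h import *
st()"
```

```text
t 24.6 shaker [-34.6  64.   75.7] F [ 0.8  0.4 -0.5] M [ 0.02 -0.04  0.02] q [9.874e-01 1.583e-01 3.000e-04 0.000e+00] psi 0.3179 w 0.187
```

Request:
send_rows:
  series:
    - [[0,0,0],[0.002,0,0],0.0]
    - [[0,0,0],[0.004,0,0],0.0]
    - [[0,0,0],[0.006,0,0],0.0]
    - [[0,0,0],[0.008,0,0],0.0]
    - [[0,0,0],[0.01,0,0],0.0]
    - [[0,0,0],[0.012,0,0],0.0]
    - [[0,0,0],[0.014,0,0],0.0]
    - [[0,0,0],[0.016,0,0],0.0]
    - [[0,0,0],[0.018,0,0],0.0]
    - [[0,0,0],[0.02,0,0],0.0]

```text
time: 25.6
ee_pos: [0.4988, 0.1137, 0.0756]
tcp_rot: [0.987, 0.158, -0.0, 0.0]
contact_force: [-1.2, 0.5, 2.0]
gripper_width: 0.183
gripper_force: 60.4
```

```bash
python3 -c "
from h import *
st()"
```

```text
t 25.6 shaker [-14.8  63.8  75.6] F [-0.9  0.8  2. ] M [-0.02  0.12 -0.04] q [ 0.9874  0.1582 -0.      0.    ] psi 0.3178 w 0.183
```

Sliding freely. The last 15 mm or so goes to the shoulder.

Request:
send_rows:
  series:
    - [[0,0,0],[0.002,0,0],0.0]
    - [[0,0,0],[0.004,0,0],0.0]
    - [[0,0,0],[0.006,0,0],0.0]
    - [[0,0,0],[0.008,0,0],0.0]
    - [[0,0,0],[0.01,0,0],0.0]
    - [[0,0,0],[0.012,0,0],0.0]
    - [[0,0,0],[0.0135,0,0],0.0]
    - [[0,0,0],[0.0145,0,0],0.0]
    - [[0,0,0],[0.0155,0,0],0.0]
    - [[0,0,0],[0.0165,0,0],0.0]

```text
time: 26.6
ee_pos: [0.5137, 0.1187, 0.0755]
tcp_rot: [0.987, 0.158, -0.001, 0.0]
contact_force: [-5.7, -1.1, 5.0]
gripper_width: 0.186
gripper_force: 60.9
```

```bash
python3 -c "
from h import *
st()"
```

```text
t 26.6 shaker [ 0.8 63.6 75.5] F [-5.7  0.8  5. ] M [-0.1   0.92  0.06] q [ 9.874e-01  1.583e-01 -1.100e-03  1.000e-04] psi 0.3179 w 0.186
```

Request:
send_rows:
  series:
    - [[0,0,0],[0.001,0,0],0.0]
    - [[0,0,0],[0.0015,0,0],0.0]
    - [[0,0,0],[0.002,0,0],0.0]
    - [[0,0,0],[0.0025,0,0],0.0]
    - [[0,0,0],[0.003,0,0],0.0]
    - [[0,0,0],[0.0035,0,0],0.0]
    - [[0,0,0],[0.0035,0,0],0.0]
    - [[0,0,0],[0.0035,0,0],0.0]
    - [[0,0,0],[0.0035,0,0],0.0]
    - [[0,0,0],[0.0035,0,0],0.0]

```text
time: 27.6
ee_pos: [0.5139, 0.1187, 0.0755]
tcp_rot: [0.987, 0.158, -0.005, 0.001]
contact_force: [-13.1, -2.8, 10.4]
gripper_width: 0.185
gripper_force: 61.5
```

```bash
python3 -c "
from h import *
st();K,T,i=wrist('w8')
i=cv2.cvtColor(i,cv2.COLOR_BGR2HSV)
m=cv2.inRange(i,(5,170,60),(20,255,255));m[:,:200]=0;m[:,360:]=0
ys,xs=np.nonzero(m[:,265:295]);print('orange rows',np.unique(ys)[:5])
g=i[:,:,2]; print([(v,int(g[v,280])) for v in range(90,260,4)])
"
```

```text
t 27.6 shaker [ 1.  63.6 75.5] F [-13.3   1.6  10.4] M [-0.53  2.06  0.06] q [ 9.874e-01  1.583e-01 -5.000e-03  7.000e-04] psi 0.318 w 0.185
orange rows [255 256 257 258 259]
[(90, 164), (94, 163), (98, 161), (102, 163), (106, 163), (110, 164), (114, 165), (118, 162), (122, 101), (126, 188), (130, 192), (134, 196), (138, 196), (142, 201), (146, 199), (150, 200), (154, 140), (158, 140), (162, 183), (166, 199), (170, 202), (174, 203), (178, 206), (182, 202), (186, 139), (190, 103), (194, 216), (198, 214), (202, 211), (206, 213), (210, 161), (214, 227), (218, 167), (222, 168), (226, 144), (230, 84), (234, 91), (238, 132), (242, 133), (246, 139), (250, 132), (254, 135), (258, 175)]
```

The pin is seated: it hit a hard stop with the nose about 13 mm past the rear ear. Releasing and lifting straight out.

Request:
send_rows:
  series:
    - [[0,0,0],[0,0,0],0.025]
    - [[0,0,0],[0,0,0],0.04]
    - [[0,0,0],[-0.003,0,0],0.045]
    - [[0,0,0],[-0.003,0,0],0.045]
    - [[0,0,0],[-0.003,0,-0.01],0.045]
    - [[0,0,0],[-0.003,0,-0.04],0.045]
    - [[0,0,0],[-0.003,0,-0.08],0.045]
    - [[0,0,0],[-0.02,0,-0.12],0.045]
    - [[0,0,0],[-0.045,0,-0.16],0.045]
    - [[0,0,0],[-0.08,0,-0.19],0.045]

```text
time: 28.65
ee_pos: [0.4422, 0.0948, 0.2693]
tcp_rot: [0.987, 0.158, 0.002, 0.0]
contact_force: [-0.7, -0.1, -0.6]
gripper_width: 0.528
gripper_force: 0.0
```

Run:
```python
from h import *
st()
from station import read_camera
K,T,i=wrist('w9')
inv=lambda p:(R.from_euler('z',-.333).apply(p-[.5337,.0583,0])*1e3).round(1)
def orange(i,K,T,z,lo,n):
    m=cv2.inRange(cv2.cvtColor(i,cv2.COLOR_BGR2HSV),lo,(20,255,255))
    c,l,s,ce=cv2.connectedComponentsWithStats(m)
    for k in range(1,c):
        if s[k,4]>25:
            b=cv2.boxPoints(cv2.minAreaRect(cv2.findContours((l==k).astype(np.uint8),0,2)[0][0]))
            print(n,s[k],[list(inv(ray(K,T,u,v,z))[:2]) for u,v in b])
orange(i,K,T,.067,(5,170,60),"wrist")
r=read_camera("top");f=np.load("top.npz")
t=cv2.cvtColor(r["image"],cv2.COLOR_BGR2HSV)
def blob(lo,hi,box,n,z):
    x0,y0,x1,y1=box;m=cv2.inRange(t[y0:y1,x0:x1],lo,hi);y,x=np.nonzero(m)
    if len(x): print(n,len(x),ray(f["K"],f["T"],x.mean()+x0,y.mean()+y0,z).round(3))
blob((100,120,50),(130,255,255),(155,225,182,255),"tube",.115)
blob((0,150,80),(8,255,255),(350,260,375,282),"red",.062)
cv2.imwrite("pics/top3.png",r["image"])
a=cv2.imread("pics/top0.png");a=cv2.resize(a,(560,420),interpolation=cv2.INTER_AREA)
for n,(x,y) in dict(white=(238,276),beaker=(287,261),red=(361,271),tube=(168,239)).items():
    p=a[y-14:y+15,x-14:x+15];q=r["image"][y-26:y+27,x-26:x+27]
    m=cv2.matchTemplate(q,p,cv2.TM_CCOEFF_NORMED);_,v,_,o=cv2.minMaxLoc(m);print(n,round(v,2),np.array(o)-12)
```

```text
t 28.65 shaker [-74.5  64.4 269.3] F [-0.7  0.2 -0.6] M [-0.02 -0.05  0.02] q [9.874e-01 1.584e-01 2.400e-03 2.000e-04] psi 0.3182 w 0.528
wrist [462  73  11  15  35] [[np.float64(8.1), np.float64(-88.7)], [np.float64(18.1), np.float64(-94.3)], [np.float64(15.5), np.float64(-98.8)], [np.float64(5.5), np.float64(-93.2)]]
wrist [271  75  21  43 193] [[np.float64(17.7), np.float64(70.1)], [np.float64(17.4), np.float64(53.4)], [np.float64(-16.8), np.float64(53.7)], [np.float64(-16.6), np.float64(70.9)]]
wrist [481 135  27   1  27] [[np.float64(-35.1), np.float64(-135.5)], [np.float64(-35.1), np.float64(-135.5)], [np.float64(-34.7), np.float64(-112.7)], [np.float64(-34.7), np.float64(-112.7)]]
red 76 [ 0.382 -0.19   0.062]
white 0.35 [-12   9]
beaker 0.99 [0 0]
red 1.0 [0 0]
tube 0.34 [-12 -12]
```

Request:
send_rows:
  series:
    - [[0,0,0],[-0.02,0.04,0],0.045]
    - [[0,0,0],[-0.04,0.08,0],0.045]
    - [[0,0,0],[-0.05,0.12,0],0.045]
    - [[0,0,0],[-0.06,0.16,0],0.045]
    - [[0,0,0],[-0.06,0.2,0],0.045]
    - [[0,0,0],[-0.06,0.24,0],0.045]
    - [[0,0,0],[-0.06,0.28,0],0.045]
    - [[0,0,0],[-0.06,0.3,0],0.045]
    - [[0,0,0],[-0.06,0.3,0],0.045]
    - [[0,0,0],[-0.06,0.3,0],0.045]

```text
time: 29.75
ee_pos: [0.4785, -0.2082, 0.2651]
tcp_rot: [0.987, 0.158, -0.0, -0.001]
contact_force: [-0.1, 0.7, 0.4]
gripper_width: 0.528
gripper_force: 0.0
```

Run:
```python
from h import *
from station import read_camera
st()
q0=read_camera("top")["image"]
a=cv2.imread("pics/top0.png");a=cv2.resize(a,(560,420),interpolation=cv2.INTER_AREA)
for n,(x,y) in dict(white=(238,276),beaker=(287,261),red=(361,271),tube=(168,239)).items():
    p=a[y-10:y+11,x-10:x+11];q=q0[y-22:y+23,x-22:x+23]
    m=cv2.matchTemplate(q,p,cv2.TM_CCOEFF_NORMED);_,v,_,o=cv2.minMaxLoc(m);print(n,round(v,2),np.array(o)-12)
b=cv2.imread("pics/top2.png");b=cv2.resize(b,(160,120),interpolation=cv2.INTER_AREA)
p=b[0:50,5:75];q=q0[140:215,165:260];m=cv2.matchTemplate(q,p,cv2.TM_CCOEFF_NORMED);_,v,_,o=cv2.minMaxLoc(m);print("cover",round(v,2),np.array(o)-[10,10])
```

```text
t 29.75 shaker [-139.3 -233.8  265.1] F [0.2 0.7 0.4] M [-0.03  0.04 -0.02] q [ 9.874e-01  1.582e-01 -4.000e-04 -8.000e-04] psi 0.3178 w 0.528
white 0.99 [0 0]
beaker 0.87 [0 0]
red 0.34 [12  3]
tube 1.0 [0 0]
cover 1.0 [0 0]
```

Nothing around the shaker has moved (the red-cap bottle is hidden by the arm now, but it matched in the previous check), and the cover is still open with the pin home. Handing in.

```bash
python3 -c "
from station import job_done
print(job_done())"
```

```text
the job is handed in; nothing more can be done
None
```

The job is handed in at about 30 s: both latches were turned to their unlocked stops before lifting, the cover is at its rear stop, the tray is home, and the pin is through both ears and the eye to its shoulder. The tube, the beaker and both bottles matched their starting positions in the camera checks; I didn't look at the latches again once the cover was open.

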